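# Press a hub bearing home with a hand-cranked bearing press

### The arm

A 6-joint arm with a two-finger parallel gripper is mounted at the origin on the work surface. World frame = base frame: x ahead of the robot, y to its left, z up, the work surface at z = 0. Lengths are in m, angles in rad, forces in N, time in s.
With the tool pointing down it reaches from about 0.4 to 0.925 m from the base axis. Payload 12.5 kg.
Tool frame: the origin (TCP) lies midway between the tips of the shut fingers; the grasp point (between the pads) lies 19 mm behind it; z points along the fingers, y is the direction in which the jaws open and shut (so a half turn about z gives the same grasp; the last joint's range is limited). The gripper opens to 95 mm and grips with 3 to 60 N. Pads are 20 mm wide; open, the fingers measure 119 mm over their backs; the gripper's body (75 mm by 180 mm) begins 59 mm behind the grasp point.
Start: joints at [-1.436, 0.491, 1.559, -0, 1.092, -0.106], TCP at [0.149, -0.607, 0.215] pointing down, gripper open.
Joint ranges: [-3.1, 3.1], [-0.84, 2.19], [0.05, 2.79], [-1.13, 4.28], [0.06, 2.93], [-2.69, 2.69]. Speed limits (rad/s): [2.22, 2.22, 2.79, 3.14, 3.14, 3.14].

### API

Orientations are given as [roll, pitch, yaw] about the fixed x, y, z axes, in that order (R = Rz(yaw) Ry(pitch) Rx(roll)).
In Python, from rig import bot gives the robot as it stands.
- The arm moves only by the shell command python3 -m pendant 'ROWS' [OPENING] [FORCE]. ROWS is text: rows parted by semicolons, each of 6 numbers parted by spaces: the shift along the tool's x, y, z in mm, then the turn, a rotation vector about the tool's x, y, z in rad. In form: tx ty tz wx wy wz; .... A call has exactly 8 rows; each row is the pose to reach, as a shift and turn from the pose measured when the call began, along the tool's axes at that moment; what a row does not reach only later rows make up. A row lasts 1/12 s, in which the tool goes at most 41.7 mm and 7.16 degrees, less where a joint would pass 70% of its speed; a pose out of reach is approached as far as the arm can. A call with a gripper value outside its range is refused whole. OPENING is the finger opening in mm, from 0 to 95.1, set as the call begins (- or left out, the last holds). The fingers move at their own pace and stop on an object; FORCE is the grip in N (left out, the last holds). Time passes only in rows, so rows that repeat a pose let the fingers close, or fill a call up. It gives the time, the measured TCP pose, the force and the opening at its end, in the units of the state.
- bot.read_state(): the state, without advancing time (a new reading comes with each control period).
- bot.capture(name): name is "scene" or "top"; returns a dict with "image" (480x640x3 uint8, red, green, blue), "fx", "fy", "cx", "cy" (pixels), "rvec" (rotation vector, rad) and "tvec" (3), from world to camera coordinates, as OpenCV has them. Camera axes: x right, y down, z forward; pixel columns grow to the right and rows downward; lengths in m; the calibration is good to about 2 mm. A picture is of the moment at which its call begins. There is no depth.
- bot.close_job(): hands the job in, once; it reports no verdict.
Trained networks look in the newest picture that a camera, given by its name, has taken for a name from the list of things; names that differ only in an ending like _2 or _b are one class to them, and where a whole thing is asked for, a point or a joint stands for the part that bears it (a point fixed in the world has none). Each returns a list of dicts, best first, with "conf" (0 to 1); they miss things now and then, are a little off and sometimes report something else, mostly with a low value. They report only what shows in the picture. A call takes as long as a camera call. They do not tell look-alikes from the thing itself.
- bot.boxes_of(camera, name): "xyz" ([x, y, z] in m, in the coordinates of the camera as it stood for that picture, good to about 4 mm: the middle of the surface that is visible of it).
- bot.cut_out(camera, name): "mask" (480x640 bool, what is visible of it).
- bot.mark_of(camera, name): "xyz" ([x, y, z] in m, in the coordinates of the camera as it stood for that picture, good to about 4 mm: a listed point, or the origin of a listed thing).
The state is a dict: "t": time; "qpos": joint angles; "qvel": joint speeds; "effort": joint torques, N m; "tool_pos": TCP position; "eef_rot": TCP orientation; "contact_force": force on the tool from outside, world axes, zero at the start; "moment": the same for the moment, N m; "finger_gap": opening from 0.0 (shut) to 1.0 (fully open).
Only numpy, scipy, OpenCV 4.12 (cv2) and the standard library are available. Lean on these libraries where they do the work, as an engineer would, in place of code of your own. Each camera call takes 0.05 s, during which the arm holds its last target. There are 200 camera calls.

### The job

Lay the red hub in the V-blocks of the blue bearing press with its bearing towards the ram. Holding the crank by its loose red sleeve, wind the ram in clockwise until you feel the bearing bottom in the hub and the handle goes firm, without forcing it past that; never let go of the sleeve under load. Then wind back about half a turn so that the ram stands clear, let go, and leave the hub lying in the press, with the spare hub and the grease tub beside it not moved.

Things in the scene. Friction and masses are not known exactly. Their poses are not given: they have to be found in the camera images.
- press: Blue bench-top bearing press, fixed: bed 110 x 270 mm. Origin at bench level under the bed's middle, z up; y runs along the press from the crank to the backstop. The press axis (screw, ram, hub) is 115 mm above the bench at x = 0. The nut plate (y -129 to -95 mm) and the backstop plate (y 107 to 133 mm) are 86 mm wide, 150 mm high; the anvil pad's face is at y = 98 mm.
- cradle (a point): Where the hub's middle lies when the hub rests in the two white nylon V-blocks with its plain end on the anvil pad: on the press axis, y = 48 mm; axes as the press's. The V-blocks (8 mm thick, 40 mm either side of it along y) carry the end journals; between them it is open down to 50 mm above the bench. Lay the hub about 3 mm short of the anvil (play 6 mm either way); the ram pushes it up to it.
- hub_center (a point): Centre of the red hub (0.15 to 0.29 kg), on its axis; grasp the barrel here from above. y is the hub's axis, from the bearing end to the plain end; z up. Length 100 mm; barrel 30 mm diameter, 52 mm long; then flanges 58 mm diameter, 4 mm thick; then end journals 38 mm diameter, 20 mm long. It starts level in the V-notches of a low wooden rest, centre 55 mm above the bench.
- bearing: Sealed bearing, 28 mm diameter, 8 mm wide, steel and blue, started in the hub's -y end. Origin: centre of its outer face; axes as the hub's. It starts 5 to 6 mm proud of the hub's end face. Press fit: slides in under about 60 N and stays. It bottoms on a hidden shoulder, its face then flush with the hub's end or up to 6 mm below: this differs from hub to hub and can only be felt.
- ram: The ram, a 32 mm steel quill with a 24 mm brass nose, sliding along the press axis. Origin: centre of the nose face. It moves along the press's +y by 16 mm for each clockwise turn of the crank. At the start the nose is 9 to 19 mm from the bearing of a hub laid as told.
- crank: The crank. Origin: on the press axis, beside the sleeve's middle (y = -207 mm in the press frame); it turns there about its y axis (the press's y) and does not shift. Its z axis points to the sleeve's centre. Clockwise seen from the handle end (z axis turning towards the press's +x) drives the ram in. It stays where it is left while unloaded but springs back if let go under load.
- sleeve: Red grip sleeve, 25 mm diameter, 70 mm long, free to spin on the crank pin, parallel to the press axis and 60 mm from it. Origin at its centre, y along it. It can be held from above in one unchanged grasp through whole turns; the crank arm is at its press-side end.
- crank_boss (a point): Boss of the crank on the screw, 49 mm from the crank's origin towards the press. Force along the circle at the sleeve while turning: about 2 N running free (friction, either way), 4.5 N while the bearing slides in, climbing steeply (within some 20 degrees) once it has bottomed. Properly home is 8 to 11 N, kept up for a moment (least 7 N, 110 N at the ram); above 16 N (350 N) it is crushed.
- spare_hub: Bystander: dark grey spare hub standing on end on the mat, 100 mm tall, 58 mm across; origin at mid-height, 29 mm to one side of its axis.
- grease_tub: Bystander: grease tub with a green lid, 70 mm diameter, 70 mm high; origin under its centre.
Not all that is in view belongs to the job. Of the things shaped like the part that bears hub_center, the red one is meant.

How it is judged:
By the outcome, as a careful person would: the job done as asked, in the order asked, and still so for the second after the job is handed in, with the robot touching nothing.
It also fails if it takes over 72 s, if anything falls off the work surface, if the arm or the gripper's body presses on something with over 40 N, if the wrist force passes 120 N, or if a joint passes its speed limit or range.

## Working session

There is one attempt and no reset: what is moved stays moved. The work goes in short steps, Python scripts to look and compute and a shell command to move; the robot and the scene stay as the last step left them, time stands still between calls to the robot, and variables do not carry over. Pictures are saved under pics/ and viewed, about 8 in all and at most 12, crops included, and the job is handed in when it is done.

```bash
ls; mkdir -p pics; cat > h.py <<'E'
import numpy as np, cv2
from rig import bot
from scipy.spatial.transform import Rotation as R
def world(c,p):
    Rm=cv2.Rodrigues(np.array(c["rvec"],float))[0]; return Rm.T@(np.array(p)-np.array(c["tvec"]).ravel())
def proj(c,P):
    K=np.array([[c["fx"],0,c["cx"]],[0,c["fy"],c["cy"]],[0,0,1]],float)
    return cv2.projectPoints(np.array(P,float).reshape(-1,3),np.array(c["rvec"],float),np.array(c["tvec"],float),K,None)[0][:,0]
def save(c,n): cv2.imwrite(n,np.ascontiguousarray(c["image"][:,:,::-1]))
E
python3 - <<'E'
from h import *
np.set_printoptions(precision=4,suppress=True)
for cam in ["scene","top"]:
    c=bot.capture(cam); save(c,f"pics/{cam}0.png")
    print(cam,world(c,[0,0,0]))
    for n in ["press","cradle","hub_center","bearing","ram","crank","sleeve","crank_boss","spare_hub","grease_tub"]:
        try:
            for d in bot.mark_of(cam,n)[:3]: print(n,round(d["conf"],2),world(c,d["xyz"]))
        except Exception as e: print(n,e)
s=bot.read_state(); print(s)
E
```

```text
pics
scene [ 0.8592 -0.4336  0.6701]
press 0.87 [ 0.5155 -0.0126 -0.001 ]
cradle 0.62 [0.5079 0.0363 0.1123]
hub_center 0.93 [0.3881 0.3948 0.0287]
hub_center 0.62 [0.3792 0.2138 0.0291]
hub_center 0.6 [0.5584 0.3556 0.0563]
bearing 0.6 [0.567  0.2951 0.0583]
bearing 0.56 [ 0.3352 -0.0541  0.0327]
bearing 0.5 [0.3392 0.1686 0.0294]
ram 0.85 [ 0.5165 -0.0377  0.1159]
ram 0.51 [0.5563 0.3532 0.0553]
sleeve 0.86 [ 0.4974 -0.2209  0.1633]
crank_boss 0.64 [ 0.5329 -0.1636  0.1161]
spare_hub 0.97 [0.6833 0.1291 0.0473]
grease_tub 0.78 [ 0.7061  0.0042 -0.0004]
top [0.3736 0.1017 1.0884]
press 0.74 [ 0.51   -0.0103 -0.0034]
hub_center 0.89 [0.5511 0.3507 0.0552]
hub_center 0.88 [0.3902 0.3943 0.0264]
hub_center 0.88 [0.3765 0.2159 0.0317]
bearing 0.58 [0.3366 0.1732 0.03  ]
bearing 0.56 [ 0.3276 -0.0532  0.0274]
bearing 0.5 [0.3413 0.4258 0.0309]
ram 0.76 [ 0.5144 -0.0391  0.1128]
crank 0.97 [ 0.5359 -0.2161  0.1092]
crank_boss 0.67 [ 0.5267 -0.168   0.1112]
spare_hub 0.59 [0.6813 0.1229 0.0517]
grease_tub 0.83 [ 0.7049  0.0063 -0.0042]
{'t': 1.1, 'qpos': array([-1.4356,  0.4909,  1.5589, -0.    ,  1.0917, -0.1056]), 'qvel': array([ 0.0012,  0.0005, -0.0001,  0.0002,  0.0009, -0.0014]), 'effort': array([  0.0003, -61.2478, -25.8431,   0.0693,   0.0447,   0.    ]), 'tool_pos': array([ 0.1491, -0.607 ,  0.2146]), 'eef_rot': array([3.1415, 0.    , 0.2408]), 'contact_force': array([-0.4821, -0.1485,  0.2607]), 'moment': array([ 0.0265, -0.0086, -0.0031]), 'finger_gap': 1.0007187778851243}
```

View pics/scene0.png

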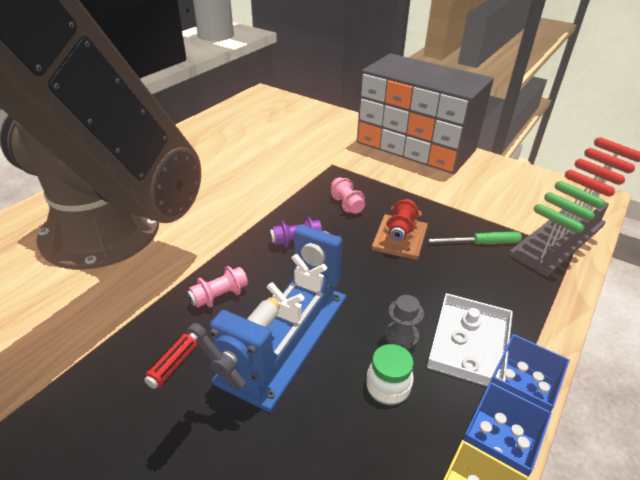

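View pics/top0.png

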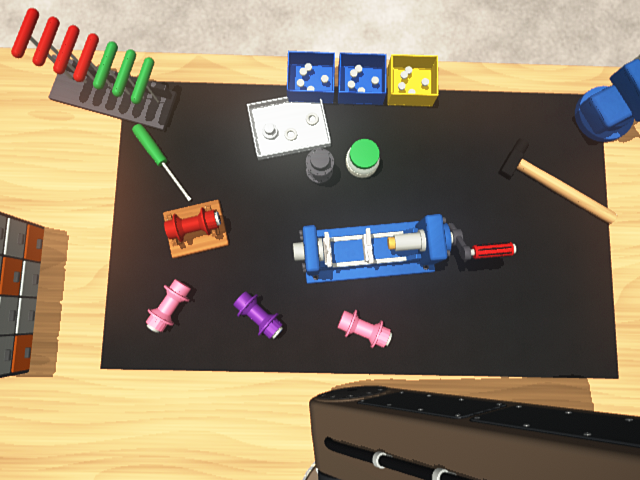

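The scene view shows the red hub in its wooden rest at (403,218), with the bearing towards the camera (world -y). The press is at (280,310) and the crank sleeve at (172,360). In the top view the hub is at (192,224) and the press at (370,248). I'll enlarge both for precise corners.

```bash
python3 - <<'E'
from h import *
np.set_printoptions(precision=4,suppress=True)
im=cv2.imread("pics/top0.png"); sc=cv2.imread("pics/scene0.png")
def crop(im,x0,y0,w,h,s):
    o=cv2.resize(im[y0:y0+h,x0:x0+w],None,fx=s,fy=s,interpolation=cv2.INTER_CUBIC)
    for k in range(x0-x0%20+20,x0+w,20): cv2.line(o,((k-x0)*s,0),((k-x0)*s,6),(255,255,255),1); cv2.putText(o,str(k),((k-x0)*s,16),0,.35,(255,255,255))
    for k in range(y0-y0%20+20,y0+h,20): cv2.line(o,(0,(k-y0)*s),(6,(k-y0)*s),(255,255,255),1); cv2.putText(o,str(k),(8,(k-y0)*s+4),0,.35,(255,255,255))
    return o
a=crop(im,285,205,250,90,3); b=crop(im,155,190,90,75,3)
a=cv2.copyMakeBorder(a,0,0,0,0,0); b=cv2.copyMakeBorder(b,0,0,0,a.shape[1]-b.shape[1],0)
cv2.imwrite("pics/c1.png",np.vstack([a,b]))
cv2.imwrite("pics/c2.png",crop(sc,140,190,266,200,3))
for cam in ["top","scene"]:
    c=bot.capture(cam)
    m=[d for d in bot.cut_out(cam,"hub_center")]
    for d in m:
        ys,xs=np.nonzero(d["mask"]); print(cam,round(d["conf"],2),xs.mean(),ys.mean(),c["image"][d["mask"]].mean(0),len(xs))
E
```

```text
top 0.96 167.24371373307542 305.5386847195358 [231.0783 155.0522 177.6528] 1034
top 0.94 258.4322766570605 315.0441882804995 [140.      70.39   166.9712] 1041
top 0.7 192.24233128834356 223.85582822085888 [184.6973  51.409   41.7853] 978
top 0.69 479.53546453546454 246.63236763236762 [134.4346  62.6024  63.1958] 1001
scene 0.97 347.2607626076261 195.48831488314883 [205.663  129.1242 145.8844] 813
scene 0.94 289.5172981878089 231.09060955518945 [145.9061  92.9094 157.5832] 607
scene 0.71 401.99244875943907 218.6925566343042 [154.9029  69.1963  64.2201] 927
scene 0.7 216.8776337115073 286.7609400324149 [220.1888 153.231  170.9481] 1234
```

View pics/c1.png

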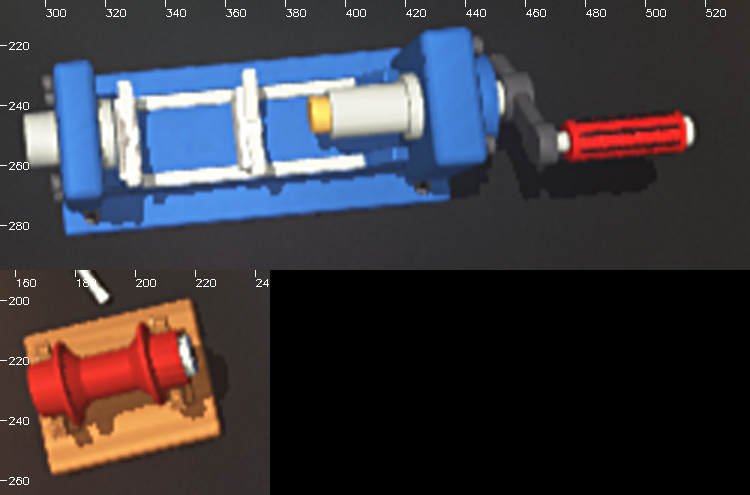

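View pics/c2.png

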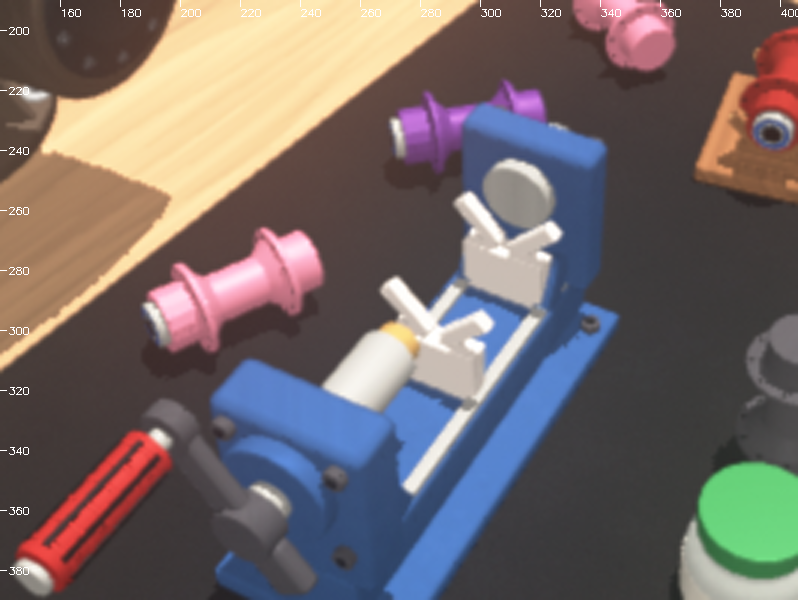

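```bash
cat > fit.py <<'E'
from h import *
from scipy.optimize import least_squares, minimize
np.set_printoptions(precision=4,suppress=True)
ct=bot.capture("top"); cs=bot.capture("scene")
T=lambda p,y:np.array([p[0],p[1],0])+np.c_[np.cos(p[2])*np.array(y)[:,0]-np.sin(p[2])*np.array(y)[:,1],np.sin(p[2])*np.array(y)[:,0]+np.cos(p[2])*np.array(y)[:,1],np.array(y)[:,2]]
a=.043
tp=[((a,-.129,.15),(442,214)),((a,-.095,.15),(426.3,215.3)),((a,.133,.15),(303.3,226.7)),((a,.107,.15),(315,225.7)),((-.055,.135,0),(306.7,283))]
sp=[((0,.098,.115),(313,254.3)),((-a,-.129,.15),(211,320)),((-a,-.095,.15),(223.3,310)),((a,-.095,.15),(271.7,331.7)),((a,-.129,.15),(261.7,342.7)),((-a,.107,.15),(295.7,229.3)),((-a,.133,.15),(301.7,224.7)),((a,.133,.15),(341.7,239.3)),((a,.107,.15),(337.3,245))]
def res(p): return np.r_[(proj(ct,T(p,[q[0] for q in tp]))-[q[1] for q in tp]).ravel(),(proj(cs,T(p,[q[0] for q in sp]))-[q[1] for q in sp]).ravel()]
r=least_squares(res,[.513,-.011,.09],loss="soft_l1"); P=r.x
print("press",P); print(res(P).reshape(-1,2).round(1).tolist())
print("cradle",T(P,[(0,.048,.115)]))
th=np.linspace(0,2*np.pi,40)
segs=[(-.05,-.03,.019),(-.03,-.026,.029),(-.026,.026,.015),(.026,.03,.029),(.03,.05,.019)]
def sil(c,fn,shape=(480*4,640*4)):
    m=np.zeros(shape,np.uint8)
    for y0,y1,rr in segs:
        pts=np.vstack([np.c_[rr*np.cos(th),0*th+y,rr*np.sin(th)] for y in (y0,y1)])
        px=((proj(c,fn(pts))+.5)*4-.5).astype(np.float32)
        cv2.fillConvexPoly(m,cv2.convexHull(px).astype(np.int32),1)
    return m
def red(c,box):
    h=cv2.cvtColor(np.ascontiguousarray(c["image"]),cv2.COLOR_RGB2HSV).astype(int)
    m=(((h[...,0]<7)|(h[...,0]>172))&(h[...,1]>140)&(h[...,2]>50)).astype(np.uint8)
    k=np.zeros_like(m); x0,y0,x1,y1=box; k[y0:y1,x0:x1]=m[y0:y1,x0:x1]; return k
def fithub(p0,boxes,z):
    ms=[(c,cv2.resize(red(c,b),None,fx=4,fy=4,interpolation=cv2.INTER_NEAREST)) for c,b in boxes]
    def cost(p):
        t=0
        for c,m in ms:
            s=sil(c,lambda q:T(p,q)+[0,0,z]); t-=(s&m).sum()/(s|m).sum()
        return t
    S=np.array([p0]+[np.array(p0)+d for d in np.diag([.008,.008,.1])])
    return minimize(cost,p0,method="Nelder-Mead",options=dict(initial_simplex=S,xatol=1e-4,fatol=1e-4))
if __name__=="__main__":
    for bx in ([(ct,(155,195,235,260))],[(cs,(370,190,440,255))],[(ct,(155,195,235,260)),(cs,(370,190,440,255))]):
        f=fithub([.554,.353,.1],bx,.055); print("hub",f.x,f.fun)
    # sleeve: mask centroid rays
    ray=[]
    for c,b in ((ct,(468,235,520,262)),(cs,(140,325,202,392))):
        ys,xs=np.nonzero(red(c,b)); u,v=(xs.min()+xs.max())/2,(ys.min()+ys.max())/2
        d=np.array([(u-c["cx"])/c["fx"],(v-c["cy"])/c["fy"],1]); o=world(c,[0,0,0]); d=world(c,d)-o; ray.append((o,d/np.linalg.norm(d)))
    (o1,d1),(o2,d2)=ray; s=np.linalg.lstsq(np.c_[d1,-d2],o2-o1,rcond=None)[0]
    q1,q2=o1+s[0]*d1,o2+s[1]*d2; print("sleeve",q1,q2,(q1+q2)/2)
    m=(q1+q2)/2; Ri=R.from_euler('z',-P[2]); l=Ri.apply(m-[P[0],P[1],.115]); print("in press",l,"ang",np.degrees(np.arctan2(l[0],l[2])),np.hypot(l[0],l[2]))
E
python3 fit.py
```

```text
press [ 0.5112 -0.0086  0.1097]
[[0.3, -2.3], [-2.2, -2.1], [-2.1, -3.1], [0.3, -3.3], [-0.9, -0.8], [-1.2, 1.1], [-3.7, 1.0], [-1.4, -4.8], [1.1, -4.7], [-2.4, 1.6], [-3.3, -0.0], [-1.9, -3.4], [2.2, -3.2], [-0.2, -0.3]]
cradle [[0.506  0.0391 0.115 ]]
hub [0.5495 0.3515 0.2568] -0.9047109843759282
hub [0.5519 0.3526 0.2713] -0.7515687027788449
hub [0.5499 0.352  0.2534] -1.6214079596461066
sleeve [ 0.4974 -0.2203  0.1598] [ 0.4972 -0.2205  0.1599] [ 0.4973 -0.2204  0.1599]
in press [-0.0371 -0.209   0.0449] ang -39.55778720695368 0.05817840890138279
```

```bash
python3 - <<'E'
from fit import *
def res2(p):
    e=[]
    sc=lambda q:(np.sign(q[0])*p[3] if abs(q[0])==a else q[0],q[1],q[2])
    for c,L in ((ct,tp+[((0,.008,p[4]),(368.2,245.8)),((0,.088,p[4]),(327.5,249.5))]),(cs,sp+[((0,.008,p[4]),(286.3,290.2)),((0,.088,p[4]),(310,261.7))])):
        e.append((proj(c,T(p,[sc(q[0]) for q in L]))-[q[1] for q in L]).ravel())
    return np.concatenate(e)
r=least_squares(res2,[.513,-.011,.09,.043,.13],loss="soft_l1",x_scale=.01); print(r.x); print(res2(r.x).reshape(-1,2).round(1).tolist())
P=r.x
print(T(P,[(0,.048,.115),(0,.045,.115)]))
m=np.array([.4973,-.2204,.1599]);l=R.from_euler('z',-P[2]).apply(m-[P[0],P[1],.115]); print(l,np.degrees(np.arctan2(l[0],l[2])),np.hypot(l[0],l[2]))
s=bot.read_state(); print(s["t"],s["contact_force"])
E
```

```text
press [ 0.5112 -0.0086  0.1097]
[[0.3, -2.3], [-2.2, -2.1], [-2.1, -3.1], [0.3, -3.3], [-0.9, -0.8], [-1.2, 1.1], [-3.7, 1.0], [-1.4, -4.8], [1.1, -4.7], [-2.4, 1.6], [-3.3, -0.0], [-1.9, -3.4], [2.2, -3.2], [-0.2, -0.3]]
cradle [[0.506  0.0391 0.115 ]]
[ 0.5119 -0.0083  0.1155  0.039   0.1085]
[[0.2, -0.9], [-2.3, -0.6], [-2.2, -0.9], [0.2, -1.2], [-0.9, -0.8], [0.5, -2.1], [-0.5, -2.0], [-1.1, 1.1], [-0.6, 2.4], [1.6, -3.5], [-0.4, -5.7], [-3.8, 0.6], [-1.2, 0.7], [0.1, -2.8], [0.1, -4.1], [-2.2, -1.2], [-0.7, 0.6], [-0.9, -0.2]]
[[0.5063 0.0394 0.115 ]
 [0.5067 0.0364 0.115 ]]
[-0.0389 -0.209   0.0449] -40.91424850300643 0.059415849094128476
1.5 [-0.8289 -0.5595 -0.3763]
```

```bash
cat > go.py <<'E'
import sys
from h import *
# usage: go.py x y z yaw  -> row (mm, rad) from the measured pose to a tool-down pose
def row(x,y,z,yaw,s=None):
    s=s or bot.read_state(); Rc=R.from_euler('xyz',s["eef_rot"]); Rt=R.from_euler('xyz',[np.pi,0,yaw])
    return np.r_[Rc.inv().apply(np.array([x,y,z])-s["tool_pos"])*1000,(Rc.inv()*Rt).as_rotvec()]
if __name__=="__main__":
    print(" ".join(f"{v:.1f}" for v in row(*map(float,sys.argv[1:]))[:3]), " ".join(f"{v:.3f}" for v in row(*map(float,sys.argv[1:]))[3:]))
E
python3 go.py .47 -.40 .30 1.0; python3 go.py .55 -.05 .30 1.826;python3 go.py .55 .352 .15 1.826
```

```text
361.0 -124.5 -85.4 0.000 0.000 -0.759
522.2 -445.3 -85.4 0.000 0.000 -1.585
618.0 -835.8 64.5 0.000 0.000 -1.585
```

```bash
python3 -m pendant '361 -125 -85 0 0 -0.76; 361 -125 -85 0 0 -0.76; 361 -125 -85 0 0 -0.76; 361 -125 -85 0 0 -0.76; 361 -125 -85 0 0 -0.76; 361 -125 -85 0 0 -0.76; 361 -125 -85 0 0 -0.76; 361 -125 -85 0 0 -0.76' 95; python3 go.py .55 -.05 .28 1.826; python3 go.py .55 .352 .15 1.826
```

```text
t: 2.17
tool_pos: [0.4237, -0.4288, 0.2877]
eef_rot: [3.141, 0.0, 1.002]
contact_force: [0.3, -0.8, 0.4]
finger_gap: 0.999
387.2 -97.6 7.6 0.000 0.000 -0.824
726.0 -314.1 137.4 0.000 0.000 -0.824
```

```bash
python3 -m pendant '387 -98 5 0 0 -0.824; 387 -98 5 0 0 -0.824; 387 -98 5 0 0 -0.824; 387 -98 5 0 0 -0.824; 387 -98 5 0 0 -0.824; 387 -98 5 0 0 -0.824; 387 -98 5 0 0 -0.824; 387 -98 5 0 0 -0.824'; python3 go.py .55 .352 .15 1.826
```

```text
t: 2.83
tool_pos: [0.5283, -0.1122, 0.2836]
eef_rot: [3.141, 0.001, 1.831]
contact_force: [1.0, -0.5, -0.6]
finger_gap: 0.998
443.0 140.4 133.3 0.000 0.001 0.005
```

```bash
python3 -m pendant '443 140 100 0 0 0; 443 140 100 0 0 0; 443 140 100 0 0 0; 443 140 100 0 0 0; 443 140 100 0 0 0; 443 140 100 0 0 0; 443 140 100 0 0 0; 443 140 100 0 0 0'; python3 go.py .55 .352 .15 1.826
```

```text
t: 3.5
tool_pos: [0.5428, 0.2135, 0.2132]
eef_rot: [3.141, 0.001, 1.831]
contact_force: [1.2, -0.6, 0.7]
finger_gap: 0.998
132.0 42.5 63.2 0.001 0.001 0.005
```

```bash
python3 -m pendant '132 42 60 0 0 0.005; 132 42 60 0 0 0.005; 132 42 60 0 0 0.005; 132 42 60 0 0 0.005; 132 42 60 0 0 0.005; 132 42 75 0 0 0.005; 132 42 75 0 0 0.005; 132 42 75 0 0 0.005'; python3 go.py .55 .352 .038 1.826; python3 - <<'E'
from h import *
c=bot.capture("scene"); save(c,"pics/s1.png"); im=cv2.imread("pics/s1.png")[100:300,300:520]; cv2.imwrite("pics/s1c.png",cv2.resize(im,None,fx=3,fy=3))
E
```

```text
t: 4.17
tool_pos: [0.5493, 0.3513, 0.138]
eef_rot: [-3.141, 0.001, 1.826]
contact_force: [0.3, 0.1, 0.8]
finger_gap: 0.994
0.6 0.9 100.0 -0.000 0.001 -0.000
```

View pics/s1c.png

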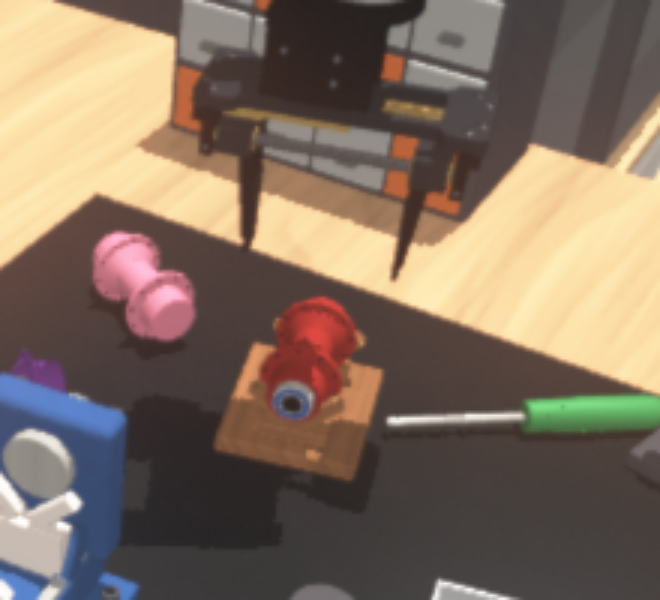

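The gripper hangs over the hub with the jaws across its axis: tips at crop (250,245) and (400,275), hub at (305,360). I'll descend and close.

```bash
python3 -m pendant '0 0 30 0 0 0; 0 0 60 0 0 0; 0 0 80 0 0 0; 0 0 90 0 0 0; 0 0 95 0 0 0; 0 0 98 0 0 0; 0 0 98 0 0 0; 0 0 98 0 0 0' 80; python3 go.py .55 .352 .038 1.826
python3 -m pendant '0 0 0 0 0 0; 0 0 0 0 0 0; 0 0 0 0 0 0; 0 0 0 0 0 0; 0 0 0 0 0 0; 0 0 0 0 0 0; 0 0 0 0 0 0; 0 0 0 0 0 0' 15 25
```

```text
t: 4.88
tool_pos: [0.5504, 0.3515, 0.042]
eef_rot: [3.139, 0.0, 1.825]
contact_force: [0.1, -0.0, -0.3]
finger_gap: 0.841
0.6 -0.3 4.0 0.003 0.000 -0.001
t: 5.55
tool_pos: [0.5504, 0.3515, 0.0419]
eef_rot: [3.139, 0.0, 1.826]
contact_force: [-0.3, 0.0, 0.3]
finger_gap: 0.34
```

```bash
python3 -m pendant '0 0 0 0 0 0; 0 0 0 0 0 0; 0 0 -10 0 0 0; 0 0 -30 0 0 0; 0 0 -60 0 0 0; 0 0 -90 0 0 0; 0 0 -120 0 0 0; 0 0 -120 0 0 0' 15 40; python3 go.py .5065 .0365 .185 1.683
python3 - <<'E'
from fit import *
save(ct,"pics/top_l.png");save(cs,"pics/s_l.png")
im=cv2.imread("pics/s_l.png")[60:260,300:500]; im2=cv2.imread("pics/top_l.png")[170:290,110:260]
im=cv2.resize(im,(400,400));im2=cv2.resize(im2,(400,320)); im2=cv2.copyMakeBorder(im2,0,80,0,0,0); cv2.imwrite("pics/l.png",np.hstack([im,im2]))
E
```

```text
t: 6.22
tool_pos: [0.5514, 0.3523, 0.1683]
eef_rot: [3.132, -0.001, 1.826]
contact_force: [-0.2, 0.2, -1.7]
finger_gap: 0.309
-294.3 -122.9 -18.3 0.010 -0.002 0.143
press [ 0.5112 -0.0086  0.1097]
[[0.3, -2.3], [-2.2, -2.1], [-2.1, -3.1], [0.3, -3.3], [-0.9, -0.8], [-1.2, 1.1], [-3.7, 1.0], [-1.4, -4.8], [1.1, -4.7], [-2.4, 1.6], [-3.3, -0.0], [-1.9, -3.4], [2.2, -3.2], [-0.2, -0.3]]
cradle [[0.506  0.0391 0.115 ]]
```

View pics/l.png

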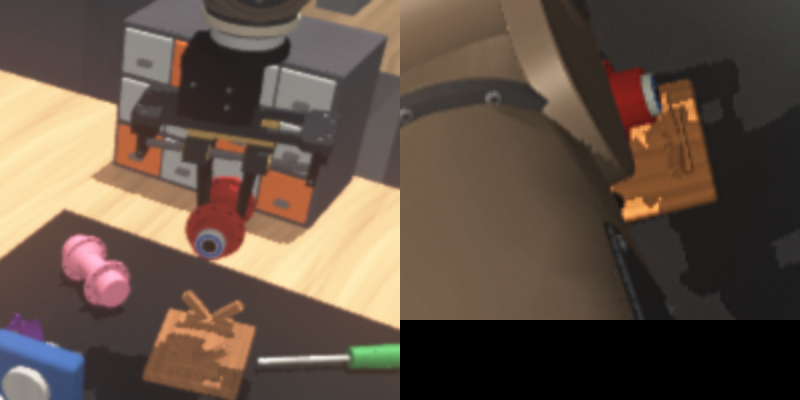

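The hub is held level with its bearing towards -y (bearing at left crop (208,245)). Now I'll carry it over the backstop to the press.

```bash
python3 -m pendant '-15 -6 -35 0.01 0 0; -50 -20 -35 0.01 0 0.03; -90 -37 -35 0.01 0 0.06; -130 -54 -35 0.01 0 0.09; -170 -71 -35 0.01 0 0.12; -210 -88 -35 0.01 0 0.143; -250 -105 -35 0.01 0 0.143; -280 -117 -35 0.01 0 0.143'; python3 go.py .5065 .0365 .185 1.683
```

```text
t: 6.98
tool_pos: [0.5053, 0.0493, 0.1963]
eef_rot: [-3.132, -0.0, 1.683]
contact_force: [1.1, -1.2, -2.3]
finger_gap: 0.31
-12.8 -0.1 11.3 -0.010 -0.000 -0.000
```

```bash
python3 - <<'E'
from h import *
print(bot.read_state()["tool_pos"])
E
```

```text
[0.50525949 0.04925988 0.19626158]
```

```bash
python3 -m pendant '-6 0 0 -0.01 0 0; -13 0 0 -0.01 0 0; -13 0 8 -0.01 0 0; -13 0 16 -0.01 0 0; -13 0 24 -0.01 0 0; -13 0 32 -0.01 0 0; -13 0 36 -0.01 0 0; -13 0 36 -0.01 0 0'; python3 go.py .5065 .0365 .102 1.683; python3 - <<'E'
from h import *
P=np.array([.512,-.0085,.112])
c=bot.capture("scene"); save(c,"pics/s2.png"); s=bot.read_state()
z=s["tool_pos"][2]+.013
im=cv2.imread("pics/s2.png")
im=cv2.resize(im[160:380,190:410],None,fx=2.7,fy=2.7,interpolation=cv2.INTER_CUBIC)
cv2.imwrite("pics/s2c.png",im)
for n in ["bearing","hub_center","cradle","ram"]:
    for d in bot.mark_of("scene",n)[:3]:
        w=world(c,d["xyz"]); l=R.from_euler('z',-P[2]).apply(w-[P[0],P[1],0]); print(n,round(d["conf"],2),w.round(4),"press frame",l.round(4))
E
```

```text
t: 7.65
tool_pos: [0.5059, 0.037, 0.1589]
eef_rot: [-3.14, -0.001, 1.684]
contact_force: [-0.5, 0.7, -2.3]
finger_gap: 0.305
-0.6 0.7 56.9 -0.002 -0.001 0.001
bearing 0.62 [0.6827 0.1257 0.0494] press frame [0.1846 0.1143 0.0494]
bearing 0.46 [ 0.5129 -0.0194  0.1752] press frame [-0.0003 -0.011   0.1752]
bearing 0.46 [0.3384 0.1713 0.0294] press frame [-0.1524  0.198   0.0294]
hub_center 0.83 [ 0.3576 -0.0012  0.0274] press frame [-0.1526  0.0245  0.0274]
hub_center 0.76 [0.3928 0.3949 0.0274] press frame [-0.0734  0.4142  0.0274]
hub_center 0.69 [0.5119 0.036  0.1704] press frame [0.0049 0.0443 0.1704]
cradle 0.67 [0.5047 0.0363 0.1117] press frame [-0.0022  0.0454  0.1117]
cradle 0.19 [ 0.5132 -0.0092  0.0027] press frame [ 0.0011 -0.0008  0.0027]
ram 0.78 [ 0.5159 -0.0382  0.1174] press frame [ 0.0005 -0.0299  0.1174]
```

View pics/s2c.png

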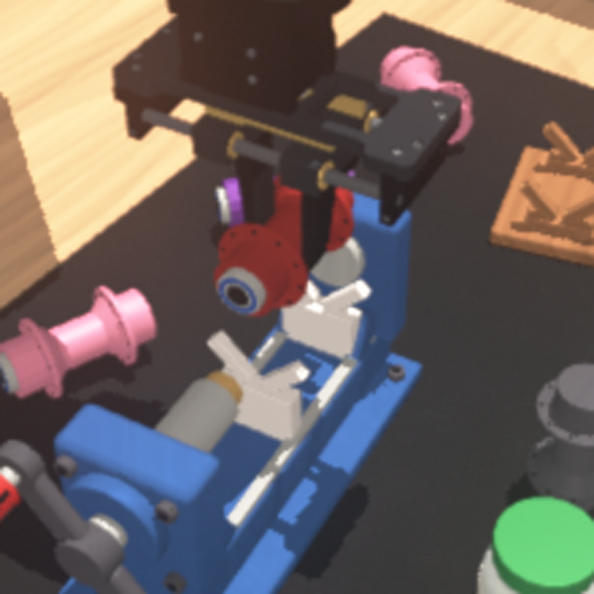

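The hub hangs over the V-blocks (bearing at crop (240,290)). The bearing mark gives press y = -11 mm, as expected. Next I'll lower it.

```bash
python3 -m pendant '0 0 12 0 0 0; 0 0 24 0 0 0; 0 0 36 0 0 0; 0 0 44 0 0 0; 0 0 48 0 0 0; 0 0 50 0 0 0; 0 0 52 0 0 0; 0 0 52 0 0 0'
python3 -m pendant '0 0 1 0 0 0; 0 0 2 0 0 0; 0 0 3 0 0 0; 0 0 4 0 0 0; 0 0 4 0 0 0; 0 0 4 0 0 0; 0 0 4 0 0 0; 0 0 4 0 0 0'; python3 go.py .5065 .0365 .102 1.683
```

```text
t: 8.57
tool_pos: [0.5067, 0.0364, 0.1088]
eef_rot: [3.14, -0.0, 1.683]
contact_force: [0.9, 0.3, -1.9]
finger_gap: 0.306
t: 9.23
tool_pos: [0.5068, 0.0364, 0.1048]
eef_rot: [3.14, -0.0, 1.683]
contact_force: [-0.5, 0.4, -1.6]
finger_gap: 0.308
0.1 -0.3 2.8 0.001 -0.000 -0.000
```

```bash
python3 -m pendant '0 0 1 0 0 0; 0 0 2 0 0 0; 0 0 3 0 0 0; 0 0 3 0 0 0; 0 0 3 0 0 0; 0 0 3 0 0 0; 0 0 3 0 0 0; 0 0 3 0 0 0'
```

```text
t: 9.9
tool_pos: [0.5069, 0.0364, 0.1025]
eef_rot: [3.14, 0.0, 1.683]
contact_force: [-3.7, 0.1, 9.9]
finger_gap: 0.306
```

```bash
python3 -m pendant '0 0 0 0 0 0; 0 0 0 0 0 0; 0 0 0 0 0 0; 0 0 0 0 0 0; 0 0 -5 0 0 0; 0 0 -20 0 0 0; 0 0 -50 0 0 0; 0 0 -80 0 0 0' 60; python3 - <<'E'
from h import *
s=bot.read_state(); print(s["tool_pos"],s["finger_gap"])
E
```

```text
t: 10.57
tool_pos: [0.5062, 0.0364, 0.1832]
eef_rot: [-3.142, -0.0, 1.683]
contact_force: [0.1, -0.2, 0.8]
finger_gap: 0.628
[0.50617979 0.03641339 0.18320653] 0.6281682920581292
```

```bash
python3 go.py .4972 -.2266 .225 1.683; python3 - <<'E'
from h import *
P=np.array([.512,-.0085,.112])
for cam in ("scene","top"):
    c=bot.capture(cam); save(c,f"pics/{cam}3.png")
    for n in ["bearing","hub_center","ram","sleeve","crank_boss","crank"]:
        for d in bot.mark_of(cam,n)[:4]:
            w=world(c,d["xyz"]); l=R.from_euler('z',-P[2]).apply(w-[P[0],P[1],0])
            if abs(l[0])<.08 and abs(l[1])<.26: print(cam,n,round(d["conf"],2),w.round(4),"press frame",l.round(4))
E
```

```text
-260.3 -38.4 -41.9 -0.000 -0.000 -0.000
scene bearing 0.72 [ 0.5117 -0.0229  0.1197] press frame [-0.0019 -0.0143  0.1197]
scene ram 0.69 [ 0.5157 -0.0358  0.1187] press frame [ 0.0007 -0.0276  0.1187]
scene sleeve 0.77 [ 0.4998 -0.2213  0.1631] press frame [-0.0359 -0.2101  0.1631]
scene crank_boss 0.61 [ 0.5307 -0.1637  0.1162] press frame [ 0.0012 -0.1564  0.1162]
top sleeve 0.94 [ 0.4944 -0.2188  0.1614] press frame [-0.041  -0.207   0.1614]
top crank 0.62 [ 0.5332 -0.2182  0.1083] press frame [-0.0024 -0.2107  0.1083]
```

```bash
python3 -m pendant '-20 -3 -42 0 0 0; -60 -9 -42 0 0 0; -100 -15 -42 0 0 0; -140 -21 -42 0 0 0; -180 -27 -42 0 0 0; -220 -33 -42 0 0 0; -260 -38 -42 0 0 0; -260 -38 -42 0 0 0' 70; python3 go.py .4972 -.2266 .141 1.683; python3 - <<'E'
from h import *
c=bot.capture("scene"); save(c,"pics/s4.png"); im=cv2.imread("pics/s4.png")
im=cv2.resize(im[200:420,100:360],None,fx=2.6,fy=2.6,interpolation=cv2.INTER_CUBIC); cv2.imwrite("pics/s4c.png",im)
E
```

```text
t: 11.93
tool_pos: [0.4977, -0.2321, 0.2239]
eef_rot: [3.14, 0.002, 1.679]
contact_force: [-0.6, 0.2, 0.3]
finger_gap: 0.736
5.7 -0.0 82.9 0.002 0.002 -0.004
```

View pics/s4c.png

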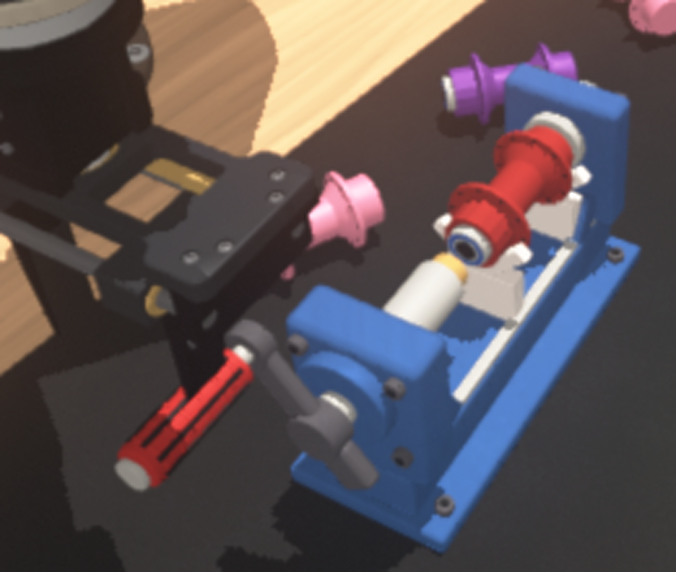

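The hub lies in both V-blocks with its bearing facing the brass nose (crop (465,245)). The gripper is over the sleeve (185,420). I'll descend and grip.

```bash
python3 -m pendant '4 0 25 0 0 -0.004; 4 0 50 0 0 -0.004; 4 0 68 0 0 -0.004; 4 0 78 0 0 -0.004; 4 0 83 0 0 -0.004; 4 0 83 0 0 -0.004; 4 0 83 0 0 -0.004; 4 0 83 0 0 -0.004' 60
python3 -m pendant '0 0 0 0 0 0; 0 0 0 0 0 0; 0 0 0 0 0 0; 0 0 0 0 0 0; 0 0 0 0 0 0; 0 0 0 0 0 0; 0 0 0 0 0 0; 0 0 0 0 0 0' 10 45; python3 - <<'E'
from h import *
s=bot.read_state(); print(s["tool_pos"],s["contact_force"],s["finger_gap"])
P=np.array([.512,-.0085,.112])
l=R.from_euler('z',-P[2]).apply(s["tool_pos"]+[0,0,.019]-[P[0],P[1],.115]); print(l,np.degrees(np.arctan2(l[0],l[2])),np.hypot(l[0],l[2]))
E
```

```text
t: 12.65
tool_pos: [0.4977, -0.2254, 0.1418]
eef_rot: [3.139, 0.001, 1.683]
contact_force: [-0.3, -0.3, -0.7]
finger_gap: 0.63
t: 13.32
tool_pos: [0.4979, -0.2254, 0.1418]
eef_rot: [3.138, 0.001, 1.683]
contact_force: [2.1, 0.8, -0.2]
finger_gap: 0.254
[ 0.4979406  -0.22542273  0.14180753] [ 2.13026349  0.79977314 -0.24173609] 0.25385363418411
[-0.0382159  -0.21399225  0.04580753] -39.83726781201403 0.05965554617474909
```

```bash
cat > cr.py <<'E'
# cr.py total_deg [n ramp rows]: crank rows from the measured pose; state in crank terms
import sys
from h import *
P=np.array([.512,-.0085,.112]); C=np.array([0,0,.096])
try: C=np.load("C.npy")
except OSError: pass
s=bot.read_state()
def st(s):
    Ri=R.from_euler('z',-P[2]); l=Ri.apply(s["tool_pos"]-[P[0],P[1],0])-C; f=Ri.apply(s["contact_force"])
    th=np.arctan2(l[0],l[2]); return l,th,f,f[0]*np.cos(th)-f[2]*np.sin(th),f[0]*np.sin(th)+f[2]*np.cos(th)
l,th,f,ft,fr=st(s)
if __name__=="__main__":
    with open("log.txt","a") as h: h.write(" ".join(map(str,[s["t"],*(l+C),ft]))+"\n")
    print(f"t {s['t']:.2f} th {np.degrees(th):.1f} r {np.hypot(l[0],l[2])*1e3:.1f} y {l[1]*1e3:.1f} Ftan(ext) {ft:.1f} Frad {fr:.1f} Fy {f[1]:.1f} M {s['moment'].round(2)} gap {s['finger_gap']:.3f}")
    if len(sys.argv)>1:
        d=float(sys.argv[1])
        Rc=R.from_euler('xyz',s["eef_rot"]);rv=(Rc.inv()*R.from_euler('xyz',[np.pi,0,1.683])).as_rotvec()
        o=[]
        for k in range(1,9):
            a=th+np.radians(d*k/8); p=np.array([.06*np.sin(a),l[1],.06*np.cos(a)])-l
            q=R.from_euler('z',P[2]).apply(p); q=Rc.inv().apply(q)*1000
            o.append("%.0f %.0f %.0f 0 0 0"%tuple(q+0.0))
        print("; ".join(o), rv.round(3))
E
python3 cr.py 90
```

```text
t 13.32 th -39.8 r 59.7 y -214.0 Ftan(ext) 1.5 Frad -1.6 Fy 0.6 M [ 0.1  -0.53 -0.  ] gap 0.254
-0 10 -7 0 0 0; -0 20 -11 0 0 0; -0 32 -14 0 0 0; -0 44 -14 0 0 0; -0 55 -12 0 0 0; -0 66 -7 0 0 0; -0 76 -1 0 0 0; -0 84 8 0 0 0 [ 0.003  0.001 -0.   ]
```

```bash
python3 -m pendant '0 10 -7 0 0 0; 0 20 -11 0 0 0; 0 32 -14 0 0 0; 0 44 -14 0 0 0; 0 55 -12 0 0 0; 0 66 -7 0 0 0; 0 76 -1 0 0 0; 0 84 8 0 0 0'; python3 cr.py 110
```

```text
t: 13.98
tool_pos: [0.5817, -0.2158, 0.1334]
eef_rot: [3.14, 0.001, 1.683]
contact_force: [-5.3, -1.2, -1.4]
finger_gap: 0.252
t 13.98 th 51.0 r 59.3 y -213.8 Ftan(ext) -2.3 Frad -5.0 Fy -0.6 M [-0.24  0.93  0.02] gap 0.252
0 8 12 0 0 0; 0 13 25 0 0 0; 0 14 40 0 0 0; 0 12 54 0 0 0; 0 6 67 0 0 0; 0 -3 79 0 0 0; 0 -14 88 0 0 0; 0 -27 94 0 0 0 [0.002 0.001 0.   ]
```

```bash
python3 -m pendant '0 8 12 0 0 0; 0 13 25 0 0 0; 0 14 40 0 0 0; 0 12 54 0 0 0; 0 6 67 0 0 0; 0 -3 79 0 0 0; 0 -14 88 0 0 0; 0 -27 94 0 0 0'; python3 cr.py 110
```

```text
t: 14.65
tool_pos: [0.5556, -0.2188, 0.0387]
eef_rot: [3.138, 0.001, 1.683]
contact_force: [-0.3, 1.5, 9.5]
finger_gap: 0.255
t 14.65 th 160.9 r 60.7 y -213.9 Ftan(ext) -3.0 Frad -9.0 Fy 1.5 M [0.15 0.06 0.04] gap 0.255
0 -14 2 0 0 0; 0 -29 2 0 0 0; 0 -42 -2 0 0 0; -0 -55 -9 0 0 0; -0 -66 -19 0 0 0; -0 -73 -31 0 0 0; -0 -78 -44 0 0 0; -0 -80 -59 0 0 0 [ 0.003  0.001 -0.   ]
```

```bash
python3 -c "
import numpy as np; np.save('C.npy',[-.0006,0,.0972])"; python3 cr.py 110
```

```text
t 14.65 th 160.7 r 62.0 y -213.9 Ftan(ext) -3.0 Frad -9.0 Fy 1.5 M [0.15 0.06 0.04] gap 0.255
0 -15 1 0 0 0; 0 -29 1 0 0 0; 0 -43 -3 0 0 0; -0 -55 -10 0 0 0; -0 -66 -20 0 0 0; -0 -74 -32 0 0 0; -0 -79 -45 0 0 0; -0 -80 -60 0 0 0 [ 0.003  0.001 -0.   ]
```

```bash
python3 -m pendant '0 -15 1 0 0 0; 0 -29 1 0 0 0; 0 -43 -3 0 0 0; 0 -55 -10 0 0 0; 0 -66 -20 0 0 0; 0 -74 -32 0 0 0; 0 -79 -45 0 0 0; 0 -80 -60 0 0 0'; python3 cr.py 40; python3 - <<'E'
from h import *
P=np.array([.512,-.0085,.112]); c=bot.capture("scene")
for n in ["bearing","ram"]:
    for d in bot.mark_of("scene",n)[:4]:
        l=R.from_euler('z',-P[2]).apply(world(c,d["xyz"])-[P[0],P[1],0])
        if abs(l[0])<.03: print(n,round(d["conf"],2),l.round(4))
E
```

```text
t: 15.32
tool_pos: [0.476, -0.228, 0.099]
eef_rot: [3.137, 0.002, 1.682]
contact_force: [8.8, 3.8, -3.1]
finger_gap: 0.254
t 15.32 th -88.2 r 59.7 y -214.1 Ftan(ext) -2.8 Frad -9.2 Fy 2.8 M [ 0.57 -1.75 -0.03] gap 0.254
-0 0 -5 0 0 0; -0 1 -10 0 0 0; -0 2 -15 0 0 0; -0 4 -20 0 0 0; -0 6 -25 0 0 0; -0 9 -30 0 0 0; -0 12 -34 0 0 0; -0 15 -38 0 0 0 [ 0.004  0.002 -0.001]
bearing 0.69 [-0.0014 -0.0143  0.1173]
ram 0.92 [ 0.0004 -0.0149  0.1169]
ram 0.55 [ 0.0018 -0.0022 -0.0011]
```

```bash
sed -i 's/\.06\*np/.0592*np/g' cr.py; python3 cr.py 60
```

```text
t 15.47 th -87.7 r 59.5 y -214.0 Ftan(ext) 1.0 Frad 4.9 Fy -0.9 M [-0.22  0.57  0.01] gap 0.254
-0 1 -8 0 0 0; -0 3 -15 0 0 0; -0 6 -22 0 0 0; -0 10 -29 0 0 0; -0 14 -35 0 0 0; -0 20 -41 0 0 0; -0 26 -46 0 0 0; -0 32 -50 0 0 0 [0.005 0.002 0.   ]
```

```bash
sed -i 's/\.0592\*np/.0599*np/g' cr.py;  python3 -m pendant '0 1 -8 0 0 0; 0 3 -15 0 0 0; 0 6 -22 0 0 0; 0 9 -29 0 0 0; 0 14 -36 0 0 0; 0 19 -42 0 0 0; 0 25 -47 0 0 0; 0 25 -47 0 0 0'; python3 cr.py 16
```

```text
t: 16.13
tool_pos: [0.5041, -0.2247, 0.1465]
eef_rot: [3.132, 0.003, 1.683]
contact_force: [14.3, -0.7, -20.7]
finger_gap: 0.254
t 16.13 th -32.5 r 58.5 y -214.0 Ftan(ext) 0.8 Frad -25.0 Fy -2.3 M [-0.1  -2.62  0.02] gap 0.254
-0 1 -2 0 0 0; -0 3 -3 0 0 0; -0 5 -4 0 0 0; -0 7 -5 0 0 0; -0 9 -6 0 0 0; -0 10 -7 0 0 0; -0 12 -7 0 0 0; -0 14 -8 0 0 0 [ 0.009  0.003 -0.   ]
```

```bash
python3 -m pendant '0 0.5 0.8 0 0 0; 0 0.5 0.8 0 0 0; 0 0.5 0.8 0 0 0; 0 0.5 0.8 0 0 0; 0 0.5 0.8 0 0 0; 0 0.5 0.8 0 0 0; 0 0.5 0.8 0 0 0; 0 0.5 0.8 0 0 0'; python3 cr.py
```

```text
t: 16.8
tool_pos: [0.505, -0.2246, 0.1466]
eef_rot: [3.132, 0.004, 1.683]
contact_force: [-2.6, 0.5, 5.7]
finger_gap: 0.255
t 16.80 th -31.7 r 58.1 y -214.0 Ftan(ext) 0.9 Frad 6.2 Fy 0.8 M [0.06 0.37 0.11] gap 0.255
```

```bash
python3 - <<'E'
import numpy as np
from scipy.optimize import least_squares
L=np.loadtxt("log.txt"); x,z=L[:,1],L[:,3]
f=least_squares(lambda c:np.hypot(x-c[0],z-c[1])-c[2],[0,.096,.06]); print(f.x,f.fun*1e3)
f2=least_squares(lambda c:np.hypot(x-c[0],z-c[1])-.06,[0,.096]); print(f2.x,f2.fun*1e3)
np.save("C.npy",[f2.x[0],0,f2.x[1]])
E
sed -i 's/\.0599\*np/.06*np/g' cr.py; python3 cr.py 20
```

```text
[-0.00030593  0.09524591  0.06004856] [-0.005656   -0.01982074  0.0074121   0.0074121   0.06963274 -0.10022527
  0.21546393 -0.17421873]
[-0.00033228  0.09525131] [ 0.02207496  0.0456733   0.06991199  0.06991199  0.09154667 -0.07834714
  0.24557004 -0.14384672]
t 16.80 th -30.9 r 59.9 y -214.0 Ftan(ext) 0.8 Frad 6.2 Fy 0.8 M [0.06 0.37 0.11] gap 0.255
-0 2 -1 0 0 0; -0 5 -3 0 0 0; -0 7 -4 0 0 0; -0 9 -5 0 0 0; -0 12 -5 0 0 0; -0 14 -6 0 0 0; -0 17 -7 0 0 0; -0 19 -7 0 0 0 [0.01  0.004 0.   ]
```

```bash
python3 -m pendant '0 2 -1 0 0 0; 0 5 -2.5 0 0 0; 0 7 -4 0 0 0; 0 9.5 -5 0 0 0; 0 12 -5.5 0 0 0; 0 14 -6.5 0 0 0; 0 17 -7 0 0 0; 0 19 -7.5 0 0 0'; python3 cr.py 20
```

```text
t: 17.47
tool_pos: [0.524, -0.2224, 0.1542]
eef_rot: [3.132, 0.003, 1.683]
contact_force: [-0.7, -1.0, -7.7]
finger_gap: 0.253
t 17.47 th -11.2 r 60.1 y -213.9 Ftan(ext) -2.3 Frad -7.4 Fy -0.9 M [-0.28  0.02  0.08] gap 0.253
-0 3 -0 0 0 0; -0 5 -1 0 0 0; -0 8 -1 0 0 0; -0 10 -1 0 0 0; -0 13 -1 0 0 0; -0 16 -1 0 0 0; -0 18 -1 0 0 0; -0 21 -0 0 0 0 [0.01  0.003 0.   ]
```

```bash
cat > pl.py <<'E'
import sys, numpy as np
a,d,n=map(float,sys.argv[1:])
for i in range(int(n)):
    t=np.radians(a+d*np.arange(1,9)/8); a0=np.radians(a)
    print("; ".join("0 %.1f %.1f 0 0 0"%(60*(np.sin(x)-np.sin(a0)),-60*(np.cos(x)-np.cos(a0))) for x in t)); a+=d
E
cat > chk.py <<'E'
import sys
from cr import *
lim=float(sys.argv[1]); open("log.txt","a").write(" ".join(map(str,[s["t"],*(l+C),ft]))+"\n")
print(f"  th {np.degrees(th):.1f} Ft {-ft:.1f} Fr {fr:.1f}"); sys.exit(0 if -ft<lim else 1)
E
python3 pl.py -11 20 4
```

```text
0 2.6 -0.4 0 0 0; 0 5.2 -0.8 0 0 0; 0 7.8 -1.0 0 0 0; 0 10.4 -1.1 0 0 0; 0 13.0 -1.1 0 0 0; 0 15.6 -1.0 0 0 0; 0 18.2 -0.7 0 0 0; 0 20.8 -0.4 0 0 0
0 2.6 0.5 0 0 0; 0 5.1 1.0 0 0 0; 0 7.7 1.7 0 0 0; 0 10.1 2.5 0 0 0; 0 12.6 3.4 0 0 0; 0 15.0 4.4 0 0 0; 0 17.4 5.6 0 0 0; 0 19.7 6.8 0 0 0
0 2.3 1.3 0 0 0; 0 4.5 2.7 0 0 0; 0 6.6 4.2 0 0 0; 0 8.7 5.8 0 0 0; 0 10.7 7.5 0 0 0; 0 12.6 9.3 0 0 0; 0 14.4 11.2 0 0 0; 0 16.2 13.1 0 0 0
0 1.7 2.0 0 0 0; 0 3.3 4.1 0 0 0; 0 4.8 6.2 0 0 0; 0 6.1 8.5 0 0 0; 0 7.4 10.7 0 0 0; 0 8.6 13.1 0 0 0; 0 9.7 15.4 0 0 0; 0 10.7 17.9 0 0 0
```

```bash
q(){ grep -E "^t:" ; }
python3 -m pendant '0 2.5 0 0 0 0; 0 5 -1 0 0 0; 0 8 -1 0 0 0; 0 10.5 -1 0 0 0; 0 13 -1 0 0 0; 0 15.5 -1 0 0 0; 0 18 -0.5 0 0 0; 0 21 -0.5 0 0 0' | q && python3 chk.py 6.5 && python3 -m pendant '0 2.5 0.5 0 0 0; 0 5 1 0 0 0; 0 7.5 1.5 0 0 0; 0 10 2.5 0 0 0; 0 12.5 3.5 0 0 0; 0 15 4.5 0 0 0; 0 17.5 5.5 0 0 0; 0 19.5 7 0 0 0' | q && python3 chk.py 6.5 && python3 -m pendant '0 2.5 1.5 0 0 0; 0 4.5 2.5 0 0 0; 0 6.5 4 0 0 0; 0 8.5 6 0 0 0; 0 10.5 7.5 0 0 0; 0 12.5 9.5 0 0 0; 0 14.5 11 0 0 0; 0 16 13 0 0 0' | q && python3 chk.py 6.5 && python3 -m pendant '0 1.5 2 0 0 0; 0 3.5 4 0 0 0; 0 5 6 0 0 0; 0 6 8.5 0 0 0; 0 7.5 10.5 0 0 0; 0 8.5 13 0 0 0; 0 9.5 15.5 0 0 0; 0 10.5 18 0 0 0' | q; python3 chk.py 6.5; python3 - <<'E'
from h import *
P=np.array([.512,-.0085,.112]); c=bot.capture("scene"); save(c,"pics/s5.png")
for n in ["bearing","ram"]:
    for d in bot.mark_of("scene",n)[:4]:
        l=R.from_euler('z',-P[2]).apply(world(c,d["xyz"])-[P[0],P[1],0])
        if abs(l[0])<.03: print(n,round(d["conf"],2),l.round(4))
E
python3 pl.py 69 16 6
```

```text
t: 18.13
  th 8.9 Ft 3.1 Fr -9.5
t: 18.8
  th 29.0 Ft 2.5 Fr -3.2
t: 19.47
  th 48.6 Ft 3.8 Fr -4.9
t: 20.13
  th 68.3 Ft 4.2 Fr -5.5
bearing 0.59 [-0.0008 -0.0109  0.1177]
ram 0.97 [ 0.0021 -0.0069  0.1162]
0 0.7 2.0 0 0 0; 0 1.4 4.0 0 0 0; 0 1.9 6.0 0 0 0; 0 2.4 8.0 0 0 0; 0 2.9 10.1 0 0 0; 0 3.2 12.1 0 0 0; 0 3.5 14.2 0 0 0; 0 3.8 16.3 0 0 0
0 0.1 2.1 0 0 0; 0 0.2 4.2 0 0 0; 0 0.2 6.3 0 0 0; 0 0.1 8.4 0 0 0; 0 0.0 10.5 0 0 0; 0 -0.2 12.5 0 0 0; 0 -0.5 14.6 0 0 0; 0 -0.9 16.7 0 0 0
0 -0.4 2.0 0 0 0; 0 -0.9 4.1 0 0 0; 0 -1.5 6.1 0 0 0; 0 -2.2 8.1 0 0 0; 0 -2.9 10.1 0 0 0; 0 -3.7 12.0 0 0 0; 0 -4.5 13.9 0 0 0; 0 -5.4 15.8 0 0 0
0 -1.0 1.8 0 0 0; 0 -2.0 3.7 0 0 0; 0 -3.1 5.4 0 0 0; 0 -4.3 7.2 0 0 0; 0 -5.5 8.9 0 0 0; 0 -6.8 10.5 0 0 0; 0 -8.2 12.1 0 0 0; 0 -9.6 13.7 0 0 0
0 -1.5 1.5 0 0 0; 0 -3.0 3.0 0 0 0; 0 -4.5 4.4 0 0 0; 0 -6.1 5.7 0 0 0; 0 -7.8 7.0 0 0 0; 0 -9.5 8.2 0 0 0; 0 -11.2 9.4 0 0 0; 0 -13.0 10.5 0 0 0
0 -1.8 1.0 0 0 0; 0 -3.7 2.0 0 0 0; 0 -5.5 2.9 0 0 0; 0 -7.5 3.8 0 0 0; 0 -9.4 4.6 0 0 0; 0 -11.4 5.3 0 0 0; 0 -13.4 5.9 0 0 0; 0 -15.4 6.5 0 0 0
```

```bash
q(){ grep -E "^t:" ; }
python3 -m pendant '0 0.5 2 0 0 0; 0 1.5 4 0 0 0; 0 2 6 0 0 0; 0 2.5 8 0 0 0; 0 3 10 0 0 0; 0 3 12 0 0 0; 0 3.5 14 0 0 0; 0 4 16.5 0 0 0' | q && python3 chk.py 6.5 && python3 -m pendant '0 0 2 0 0 0; 0 0 4 0 0 0; 0 0 6.5 0 0 0; 0 0 8.5 0 0 0; 0 0 10.5 0 0 0; 0 0 12.5 0 0 0; 0 -0.5 14.5 0 0 0; 0 -1 16.5 0 0 0' | q && python3 chk.py 6.5 && python3 -m pendant '0 -0.5 2 0 0 0; 0 -1 4 0 0 0; 0 -1.5 6 0 0 0; 0 -2 8 0 0 0; 0 -3 10 0 0 0; 0 -3.5 12 0 0 0; 0 -4.5 14 0 0 0; 0 -5.5 16 0 0 0' | q && python3 chk.py 6.5 && python3 -m pendant '0 -1 2 0 0 0; 0 -2 3.5 0 0 0; 0 -3 5.5 0 0 0; 0 -4.5 7 0 0 0; 0 -5.5 9 0 0 0; 0 -7 10.5 0 0 0; 0 -8 12 0 0 0; 0 -9.5 13.5 0 0 0' | q; python3 chk.py 6.5; python3 pl.py 132 10 8
```

```text
t: 20.95
  th 84.3 Ft 4.8 Fr -8.1
t: 21.62
  th 99.3 Ft 4.2 Fr -5.9
t: 22.28
  th 114.3 Ft 4.1 Fr -5.3
t: 22.95
  th 128.9 Ft 5.3 Fr 2.8
0 -0.9 1.0 0 0 0; 0 -1.8 1.9 0 0 0; 0 -2.7 2.8 0 0 0; 0 -3.7 3.7 0 0 0; 0 -4.6 4.6 0 0 0; 0 -5.6 5.5 0 0 0; 0 -6.6 6.3 0 0 0; 0 -7.6 7.1 0 0 0
0 -1.0 0.8 0 0 0; 0 -2.1 1.6 0 0 0; 0 -3.2 2.3 0 0 0; 0 -4.3 3.0 0 0 0; 0 -5.4 3.7 0 0 0; 0 -6.5 4.4 0 0 0; 0 -7.6 5.1 0 0 0; 0 -8.8 5.7 0 0 0
0 -1.2 0.6 0 0 0; 0 -2.3 1.2 0 0 0; 0 -3.5 1.7 0 0 0; 0 -4.7 2.3 0 0 0; 0 -5.9 2.8 0 0 0; 0 -7.2 3.2 0 0 0; 0 -8.4 3.7 0 0 0; 0 -9.6 4.1 0 0 0
0 -1.2 0.4 0 0 0; 0 -2.5 0.8 0 0 0; 0 -3.8 1.1 0 0 0; 0 -5.0 1.4 0 0 0; 0 -6.3 1.7 0 0 0; 0 -7.6 1.9 0 0 0; 0 -8.9 2.2 0 0 0; 0 -10.2 2.4 0 0 0
0 -1.3 0.2 0 0 0; 0 -2.6 0.3 0 0 0; 0 -3.9 0.4 0 0 0; 0 -5.2 0.5 0 0 0; 0 -6.5 0.6 0 0 0; 0 -7.8 0.6 0 0 0; 0 -9.1 0.6 0 0 0; 0 -10.4 0.5 0 0 0
0 -1.3 -0.1 0 0 0; 0 -2.6 -0.1 0 0 0; 0 -3.9 -0.3 0 0 0; 0 -5.2 -0.4 0 0 0; 0 -6.5 -0.6 0 0 0; 0 -7.8 -0.8 0 0 0; 0 -9.1 -1.0 0 0 0; 0 -10.4 -1.3 0 0 0
0 -1.3 -0.3 0 0 0; 0 -2.5 -0.6 0 0 0; 0 -3.8 -0.9 0 0 0; 0 -5.1 -1.3 0 0 0; 0 -6.3 -1.7 0 0 0; 0 -7.6 -2.1 0 0 0; 0 -8.8 -2.6 0 0 0; 0 -10.0 -3.1 0 0 0
0 -1.2 -0.5 0 0 0; 0 -2.4 -1.0 0 0 0; 0 -3.6 -1.6 0 0 0; 0 -4.8 -2.2 0 0 0; 0 -5.9 -2.8 0 0 0; 0 -7.1 -3.4 0 0 0; 0 -8.2 -4.1 0 0 0; 0 -9.3 -4.7 0 0 0
```

```bash
q(){ grep -E "^t:" ; }
python3 -m pendant '0 -1 1 0 0 0; 0 -2 2 0 0 0; 0 -2.5 3 0 0 0; 0 -3.5 4 0 0 0; 0 -4.5 5 0 0 0; 0 -5.5 6 0 0 0; 0 -6.5 6.5 0 0 0; 0 -7.5 7.5 0 0 0' | q && python3 chk.py 6.3 && python3 -m pendant '0 -1 1 0 0 0; 0 -2 2 0 0 0; 0 -3 2.5 0 0 0; 0 -4 3.5 0 0 0; 0 -5 4 0 0 0; 0 -6 5 0 0 0; 0 -7 5.5 0 0 0; 0 -8.5 6 0 0 0' | q && python3 chk.py 6.3 && python3 -m pendant '0 -1 0.5 0 0 0; 0 -2.5 1 0 0 0; 0 -3.5 2 0 0 0; 0 -4.5 2.5 0 0 0; 0 -6 3 0 0 0; 0 -7 3.5 0 0 0; 0 -8.5 4 0 0 0; 0 -9.5 4.5 0 0 0' | q && python3 chk.py 6.3 && python3 -m pendant '0 -1 0.5 0 0 0; 0 -2.5 1 0 0 0; 0 -4 1.5 0 0 0; 0 -5 1.5 0 0 0; 0 -6.5 2 0 0 0; 0 -7.5 2.5 0 0 0; 0 -9 2.5 0 0 0; 0 -10 3 0 0 0' | q; python3 chk.py 6.3
```

```text
t: 23.62
  th 138.8 Ft 4.8 Fr -3.0
t: 24.28
  th 148.4 Ft 4.4 Fr 0.2
t: 24.95
  th 158.5 Ft 5.4 Fr -4.9
t: 25.62
  th 168.4 Ft 4.3 Fr -9.0
```

```bash
q(){ grep -E "^t:" ; }
python3 -m pendant '0 -1.3 0.3 0 0 0; 0 -2.6 0.4 0 0 0; 0 -4 0.6 0 0 0; 0 -5 0.8 0 0 0; 0 -6.5 1 0 0 0; 0 -8 1 0 0 0; 0 -9 1 0 0 0; 0 -10.5 1 0 0 0' | q && python3 chk.py 6.3 && python3 -m pendant '0 -1.3 0 0 0 0; 0 -2.6 0 0 0 0; 0 -4 0 0 0 0; 0 -5 0 0 0 0; 0 -6.5 0 0 0 0; 0 -8 0 0 0 0; 0 -9 -0.5 0 0 0; 0 -10.5 -0.5 0 0 0' | q && python3 chk.py 6.3 && python3 -m pendant '0 -1.3 0 0 0 0; 0 -2.6 -0.5 0 0 0; 0 -4 -0.5 0 0 0; 0 -5 -1 0 0 0; 0 -6.5 -1.5 0 0 0; 0 -7.5 -1.5 0 0 0; 0 -9 -2 0 0 0; 0 -10 -2.5 0 0 0' | q && python3 chk.py 6.3 && python3 -m pendant '0 -1 -0.5 0 0 0; 0 -2.5 -1 0 0 0; 0 -3.5 -1.5 0 0 0; 0 -5 -2 0 0 0; 0 -6 -2.5 0 0 0; 0 -7.5 -3 0 0 0; 0 -8.5 -3.5 0 0 0; 0 -9.5 -4 0 0 0' | q; python3 chk.py 6.3; python3 pl.py 208 10 6
```

```text
t: 26.28
  th 178.3 Ft 4.9 Fr -3.3
t: 26.95
  th -172.1 Ft 4.6 Fr -8.7
t: 27.62
  th -162.4 Ft 4.3 Fr -2.7
t: 28.28
  th -152.9 Ft 5.0 Fr -4.9
0 -1.1 -0.6 0 0 0; 0 -2.3 -1.3 0 0 0; 0 -3.4 -2.0 0 0 0; 0 -4.5 -2.7 0 0 0; 0 -5.6 -3.4 0 0 0; 0 -6.7 -4.1 0 0 0; 0 -7.7 -4.9 0 0 0; 0 -8.8 -5.7 0 0 0
0 -1.0 -0.8 0 0 0; 0 -2.0 -1.7 0 0 0; 0 -3.0 -2.5 0 0 0; 0 -4.0 -3.4 0 0 0; 0 -4.9 -4.3 0 0 0; 0 -5.9 -5.2 0 0 0; 0 -6.8 -6.2 0 0 0; 0 -7.6 -7.1 0 0 0
0 -0.9 -1.0 0 0 0; 0 -1.7 -2.0 0 0 0; 0 -2.5 -3.0 0 0 0; 0 -3.3 -4.0 0 0 0; 0 -4.1 -5.1 0 0 0; 0 -4.9 -6.2 0 0 0; 0 -5.6 -7.3 0 0 0; 0 -6.3 -8.4 0 0 0
0 -0.7 -1.1 0 0 0; 0 -1.3 -2.2 0 0 0; 0 -2.0 -3.4 0 0 0; 0 -2.6 -4.6 0 0 0; 0 -3.2 -5.7 0 0 0; 0 -3.7 -6.9 0 0 0; 0 -4.2 -8.1 0 0 0; 0 -4.7 -9.3 0 0 0
0 -0.5 -1.2 0 0 0; 0 -0.9 -2.4 0 0 0; 0 -1.4 -3.7 0 0 0; 0 -1.7 -4.9 0 0 0; 0 -2.1 -6.2 0 0 0; 0 -2.5 -7.5 0 0 0; 0 -2.8 -8.7 0 0 0; 0 -3.1 -10.0 0 0 0
0 -0.3 -1.3 0 0 0; 0 -0.5 -2.6 0 0 0; 0 -0.7 -3.9 0 0 0; 0 -0.9 -5.2 0 0 0; 0 -1.0 -6.5 0 0 0; 0 -1.1 -7.8 0 0 0; 0 -1.2 -9.1 0 0 0; 0 -1.3 -10.4 0 0 0
```

```bash
q(){ grep -E "^t:" ; }
python3 -m pendant '0 -1 -0.5 0 0 0; 0 -2.5 -1.5 0 0 0; 0 -3.5 -2 0 0 0; 0 -4.5 -2.5 0 0 0; 0 -5.5 -3.5 0 0 0; 0 -6.5 -4 0 0 0; 0 -7.5 -5 0 0 0; 0 -9 -5.5 0 0 0' | q && python3 chk.py 6.3 && python3 -m pendant '0 -1 -1 0 0 0; 0 -2 -1.5 0 0 0; 0 -3 -2.5 0 0 0; 0 -4 -3.5 0 0 0; 0 -5 -4.5 0 0 0; 0 -6 -5 0 0 0; 0 -7 -6 0 0 0; 0 -7.5 -7 0 0 0' | q && python3 chk.py 6.3 && python3 -m pendant '0 -1 -1 0 0 0; 0 -1.5 -2 0 0 0; 0 -2.5 -3 0 0 0; 0 -3.5 -4 0 0 0; 0 -4 -5 0 0 0; 0 -5 -6 0 0 0; 0 -5.5 -7.5 0 0 0; 0 -6.5 -8.5 0 0 0' | q && python3 chk.py 6.3 && python3 -m pendant '0 -0.5 -1 0 0 0; 0 -1.5 -2 0 0 0; 0 -2 -3.5 0 0 0; 0 -2.5 -4.5 0 0 0; 0 -3 -5.5 0 0 0; 0 -3.5 -7 0 0 0; 0 -4 -8 0 0 0; 0 -4.5 -9.5 0 0 0' | q; python3 chk.py 6.3
```

```text
t: 28.95
  th -143.2 Ft 5.4 Fr -9.2
t: 29.62
  th -133.6 Ft 4.4 Fr -2.3
t: 30.28
  th -123.6 Ft 4.4 Fr -5.7
t: 30.95
  th -113.8 Ft 4.3 Fr -2.1
```

```bash
q(){ grep -E "^t:" ; }
python3 -m pendant '0 -0.5 -1 0 0 0; 0 -1 -2.5 0 0 0; 0 -1.5 -3.5 0 0 0; 0 -2 -5 0 0 0; 0 -2 -6 0 0 0; 0 -2.5 -7.5 0 0 0; 0 -3 -8.5 0 0 0; 0 -3 -10 0 0 0' | q && python3 chk.py 6.3 && python3 -m pendant '0 -0.5 -1.3 0 0 0; 0 -0.5 -2.6 0 0 0; 0 -1 -4 0 0 0; 0 -1 -5 0 0 0; 0 -1 -6.5 0 0 0; 0 -1 -8 0 0 0; 0 -1.5 -9 0 0 0; 0 -1.5 -10.5 0 0 0' | q && python3 chk.py 6.3 && python3 -m pendant '0 0 -1.3 0 0 0; 0 0 -2.6 0 0 0; 0 0 -4 0 0 0; 0 0 -5 0 0 0; 0 0 -6.5 0 0 0; 0 0 -8 0 0 0; 0 0 -9 0 0 0; 0 0.5 -10.5 0 0 0' | q && python3 chk.py 6.3 && python3 -m pendant '0 0 -1.3 0 0 0; 0 0.5 -2.6 0 0 0; 0 0.5 -4 0 0 0; 0 1 -5 0 0 0; 0 1 -6.5 0 0 0; 0 1.5 -8 0 0 0; 0 2 -9 0 0 0; 0 2 -10 0 0 0' | q; python3 chk.py 6.3; python3 pl.py -75 8 4
```

```text
t: 31.62
  th -103.9 Ft 5.4 Fr -2.3
t: 32.28
  th -93.8 Ft 7.2 Fr -5.3
  th -93.8 Ft 7.2 Fr -5.3
0 0.3 -1.0 0 0 0; 0 0.6 -2.0 0 0 0; 0 0.9 -3.0 0 0 0; 0 1.2 -4.0 0 0 0; 0 1.6 -5.0 0 0 0; 0 1.9 -6.0 0 0 0; 0 2.3 -6.9 0 0 0; 0 2.7 -7.9 0 0 0
0 0.4 -1.0 0 0 0; 0 0.9 -1.9 0 0 0; 0 1.3 -2.9 0 0 0; 0 1.8 -3.8 0 0 0; 0 2.3 -4.7 0 0 0; 0 2.8 -5.6 0 0 0; 0 3.3 -6.6 0 0 0; 0 3.8 -7.5 0 0 0
0 0.5 -0.9 0 0 0; 0 1.1 -1.8 0 0 0; 0 1.7 -2.6 0 0 0; 0 2.3 -3.5 0 0 0; 0 2.9 -4.4 0 0 0; 0 3.5 -5.2 0 0 0; 0 4.1 -6.0 0 0 0; 0 4.8 -6.9 0 0 0
0 0.7 -0.8 0 0 0; 0 1.3 -1.6 0 0 0; 0 2.0 -2.4 0 0 0; 0 2.7 -3.2 0 0 0; 0 3.5 -3.9 0 0 0; 0 4.2 -4.7 0 0 0; 0 4.9 -5.4 0 0 0; 0 5.7 -6.1 0 0 0
```

```bash
python3 -m pendant '0 0 -1.2 0 0 0; 0 0 -1.5 0 0 0; 0 0 -2 0 0 0; 0 0 -2.3 0 0 0; 0 0 -2.6 0 0 0; 0 0 -3 0 0 0; 0 0 -3 0 0 0; 0 0 -3 0 0 0'; python3 chk.py 6.3
```

```text
t: 32.95
tool_pos: [0.4763, -0.228, 0.0942]
eef_rot: [3.121, 0.007, 1.682]
contact_force: [4.7, 2.0, -5.9]
finger_gap: 0.249
  th -91.1 Ft 6.0 Fr -4.8
```

```bash
python3 -m pendant '0 0 -1 0 0 0; 0 0 -1.5 0 0 0; 0 0 -2 0 0 0; 0 0 -2.5 0 0 0; 0 0 -3 0 0 0; 0 0 -3.5 0 0 0; 0 0 -4 0 0 0; 0 0 -4 0 0 0'; python3 chk.py 6.3
```

```text
t: 33.62
tool_pos: [0.4763, -0.228, 0.098]
eef_rot: [3.121, 0.007, 1.682]
contact_force: [5.2, 1.8, -6.8]
finger_gap: 0.254
  th -87.4 Ft 6.6 Fr -5.7
```

```bash
python3 -m pendant '0 0 -1 0 0 0; 0 0 -1.5 0 0 0; 0 0 -2 0 0 0; 0 0 -2.5 0 0 0; 0 0 -3 0 0 0; 0 0 -3.5 0 0 0; 0 0.2 -4 0 0 0; 0 0.2 -4.5 0 0 0'; python3 chk.py 6.3
```

```text
t: 34.28
tool_pos: [0.4766, -0.228, 0.1022]
eef_rot: [3.12, 0.007, 1.682]
contact_force: [8.4, 1.9, -9.7]
finger_gap: 0.254
  th -83.3 Ft 8.6 Fr -9.6
```

```bash
python3 -m pendant '0 0.3 -1.2 0 0 0; 0 0.3 -1.6 0 0 0; 0 0.4 -2 0 0 0; 0 0.5 -2.5 0 0 0; 0 0.5 -2.8 0 0 0; 0 0.5 -2.8 0 0 0; 0 0.5 -2.8 0 0 0; 0 0.5 -2.8 0 0 0'; python3 - <<'E'
from cr import *
import time
v=[]
for i in range(6):
    bot.capture("top"); v.append(-st(bot.read_state())[3])
print(np.round(v,1),np.mean(v)); print(np.degrees(st(bot.read_state())[1]),bot.read_state()["t"])
E
```

```text
t: 34.95
tool_pos: [0.477, -0.2279, 0.1048]
eef_rot: [3.121, 0.007, 1.682]
contact_force: [6.2, 0.2, -8.1]
finger_gap: 0.254
[8.1 8.3 7.8 7.3 7.5 7.2] 7.703814796749576
-80.84433612283756 35.25
```

```bash
python3 -m pendant '0 0.2 -1.2 0 0 0; 0 0.3 -2 0 0 0; 0 0.4 -2.5 0 0 0; 0 0.5 -3 0 0 0; 0 0.6 -3.5 0 0 0; 0 0.7 -3.8 0 0 0; 0 0.7 -3.8 0 0 0; 0 0.7 -3.8 0 0 0'; python3 - <<'E'
from cr import *
v=[]
for i in range(6):
    bot.capture("top"); v.append(-st(bot.read_state())[3])
print(np.round(v,1),np.mean(v)); print(np.degrees(st(bot.read_state())[1]),bot.read_state()["t"])
E
```

```text
t: 35.92
tool_pos: [0.4776, -0.2279, 0.1082]
eef_rot: [3.121, 0.007, 1.681]
contact_force: [7.1, 0.3, -10.9]
finger_gap: 0.256
[8.5 7.5 7.7 8.4 7.7 7.3] 7.862004361416818
-77.4423523344722 36.2167
```

```bash
python3 -m pendant '0 0.2 -1.2 0 0 0; 0 0.3 -1.5 0 0 0; 0 0.4 -2 0 0 0; 0 0.5 -2.3 0 0 0; 0 0.6 -2.7 0 0 0; 0 0.7 -3 0 0 0; 0 0.8 -3.4 0 0 0; 0 0.9 -3.8 0 0 0'; python3 - <<'E'
from cr import *
v=[-st(bot.read_state())[3]]
for i in range(6):
    bot.capture("scene"); v.append(-st(bot.read_state())[3])
print(np.round(v,1),np.mean(v)); print(np.degrees(st(bot.read_state())[1]),bot.read_state()["t"])
P=np.array([.512,-.0085,.112]); c=bot.capture("scene"); save(c,"pics/s6.png")
for n in ["bearing","ram","sleeve","hub_center"]:
    for d in bot.mark_of("scene",n)[:4]:
        l=R.from_euler('z',-P[2]).apply(world(c,d["xyz"])-[P[0],P[1],0])
        if abs(l[0])<.07: print(n,round(d["conf"],2),l.round(4))
im=cv2.resize(cv2.imread("pics/s6.png")[200:400,130:380],None,fx=3,fy=3,interpolation=cv2.INTER_CUBIC); cv2.imwrite("pics/s6c.png",im)
E
```

```text
t: 36.88
tool_pos: [0.4784, -0.2277, 0.1115]
eef_rot: [3.121, 0.006, 1.681]
contact_force: [7.6, 0.0, -13.6]
finger_gap: 0.254
[11.   9.1  8.3  8.5  8.8  9.2  8.8] 9.114273383709673
-74.15022802750431 37.1833
ram 0.71 [0.     0.0028 0.1193]
sleeve 0.79 [-0.0584 -0.2107  0.1327]
hub_center 0.91 [0.0041 0.0481 0.1142]
```

View pics/s6c.png

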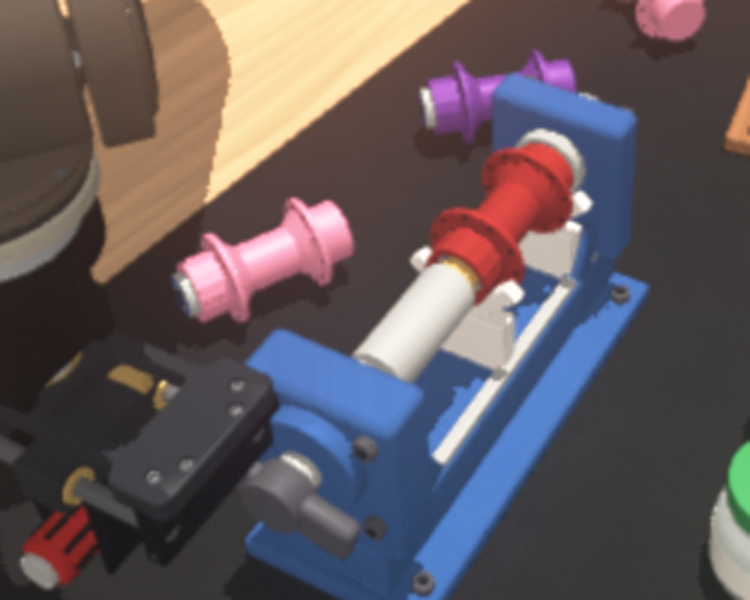

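The nose is inside the hub end (crop (465,270)) and the hub is against the anvil. The handle went firm at about 9 N and held, so I'll wind back half a turn.

```bash
python3 cr.py -90
```

```text
t 37.43 th -74.1 r 59.8 y -214.1 Ftan(ext) -10.1 Frad -9.8 Fy -0.1 M [ 0.12 -1.26  0.03] gap 0.257
0 -3 11 0 0 0; 0 -3 23 0 0 0; 0 -0 35 0 0 0; 0 4 46 0 0 0; 0 11 55 0 0 0; 0 19 64 0 0 0; 0 29 70 0 0 0; 1 40 75 0 0 0 [ 0.021  0.007 -0.002]
```

```bash
python3 -m pendant '0 -2 6 0 0 0; 0 -3 16 0 0 0; 0 -2 27 0 0 0; 0 2 39 0 0 0; 0 8 50 0 0 0; 0 16 60 0 0 0; 0 26 68 0 0 0; 0 38 74 0 0 0'; python3 cr.py -95
```

```text
t: 38.1
tool_pos: [0.5185, -0.2233, 0.0377]
eef_rot: [3.121, 0.006, 1.681]
contact_force: [2.4, 10.9, 20.9]
finger_gap: 0.256
t 38.10 th -163.4 r 60.1 y -214.2 Ftan(ext) 2.5 Frad -21.0 Fy 10.5 M [ 1.79 -0.64  0.08] gap 0.256
0 12 2 0 0 0; 0 25 2 0 0 0; 0 37 -0 0 0 0; 0 48 -5 0 0 0; 0 58 -12 0 0 0; -0 67 -22 0 0 0; -0 73 -32 0 0 0; -0 77 -44 0 0 0 [ 0.02   0.006 -0.002]
```

```bash
python3 -m pendant '0 10 0.5 0 0 0; 0 22 1 0 0 0; 0 34 0 0 0 0; 0 46 -4 0 0 0; 0 56 -10 0 0 0; 0 65 -19 0 0 0; 0 72 -30 0 0 0; 0 76 -41 0 0 0'; python3 cr.py -10
```

```text
t: 38.77
tool_pos: [0.5935, -0.2145, 0.0799]
eef_rot: [3.123, 0.005, 1.682]
contact_force: [-5.7, -0.7, -0.4]
finger_gap: 0.251
t 38.77 th 104.8 r 60.3 y -213.8 Ftan(ext) 1.8 Frad -5.5 Fy -0.1 M [-0.13  0.88  0.07] gap 0.251
-0 0 -1 0 0 0; -0 0 -3 0 0 0; -0 1 -4 0 0 0; -0 1 -5 0 0 0; -0 1 -6 0 0 0; -0 1 -8 0 0 0; -0 1 -9 0 0 0; -0 2 -10 0 0 0 [ 0.018  0.005 -0.001]
```

```bash
python3 -m pendant '0 0 0 0 0 0; 0 0 0 0 0 0; 0 0 0 0 0 0; 0 0 0 0 0 0; 0 0 0 0 0 0; 0 0 0 0 0 0; 0 0 0 0 0 0; 0 0 0 0 0 0' - 10 | grep force
python3 -m pendant '0 0 0 0 0 0; 0 0 0 0 0 0; 0 0 0 0 0 0; 0 0 0 0 0 0; 0 0 0 0 0 0; 0 0 0 0 0 0; 0 0 0 0 0 0; 0 0 0 0 0 0' 55; 
python3 -m pendant '0 0 -10 0 0 0; 0 0 -30 0 0 0; 0 0 -60 0 0 0; 0 0 -90 0 0 0; 0 0 -120 0 0 0; 0 0 -150 0 0 0; 0 0 -175 0 0 0; 0 0 -175 0 0 0'
python3 - <<'E'
from h import *
P=np.array([.512,-.0085,.112])
for cam in ("scene","top"):
  c=bot.capture(cam); save(c,f"pics/{cam}7.png")
  for n in ["bearing","ram","sleeve","hub_center","spare_hub","grease_tub"]:
    for d in bot.mark_of(cam,n)[:4]:
        w=world(c,d["xyz"]);l=R.from_euler('z',-P[2]).apply(w-[P[0],P[1],0])
        if abs(l[0])<.07 or "hub"!=n[:3]: print(cam,n,round(d["conf"],2),w.round(4),l.round(4))
im=cv2.resize(cv2.imread("pics/scene7.png")[190:420,130:430],None,fx=2.6,fy=2.6,interpolation=cv2.INTER_CUBIC); cv2.imwrite("pics/s7c.png",im)
a,b=[cv2.imread(f"pics/scene{k}.png").astype(int)[280:410,360:440] for k in "07"]; print("bystander diff",np.abs(a-b).max(2).__gt__(40).sum())
E
```

```text
contact_force: [-2.9, 2.7, 1.6]
t: 40.1
tool_pos: [0.5935, -0.2144, 0.0796]
eef_rot: [3.123, 0.005, 1.682]
contact_force: [0.6, 1.2, 0.5]
finger_gap: 0.577
t: 40.77
tool_pos: [0.5915, -0.2146, 0.2609]
eef_rot: [3.116, 0.009, 1.681]
contact_force: [-0.0, -0.1, 0.7]
finger_gap: 0.581
scene bearing 0.42 [0.3413 0.1698 0.0291] [-0.1497  0.1963  0.0291]
scene sleeve 0.77 [ 0.5921 -0.2113  0.099 ] [ 0.0569 -0.2104  0.099 ]
scene hub_center 0.92 [0.5118 0.0394 0.1118] [0.0051 0.0476 0.1118]
scene spare_hub 0.88 [0.6794 0.1265 0.0517] [0.1814 0.1154 0.0517]
scene grease_tub 0.78 [ 0.7066  0.0073 -0.0025] [ 0.1951 -0.0061 -0.0025]
top bearing 0.61 [0.3367 0.1717 0.0285] [-0.1541  0.1987  0.0285]
top bearing 0.44 [0.3435 0.4229 0.0293] [-0.1192  0.4475  0.0293]
top ram 0.76 [ 0.5124 -0.0155  0.1141] [-0.0004 -0.007   0.1141]
top sleeve 0.7 [ 0.5874 -0.2077  0.099 ] [ 0.0527 -0.2064  0.099 ]
top hub_center 0.87 [0.5048 0.0373 0.1145] [-0.0021  0.0463  0.1145]
top spare_hub 0.94 [0.6798 0.1238 0.0502] [0.1816 0.1127 0.0502]
top grease_tub 0.92 [ 0.7047  0.007  -0.0042] [ 0.1933 -0.0061 -0.0042]
bystander diff 0
```

View pics/s7c.png

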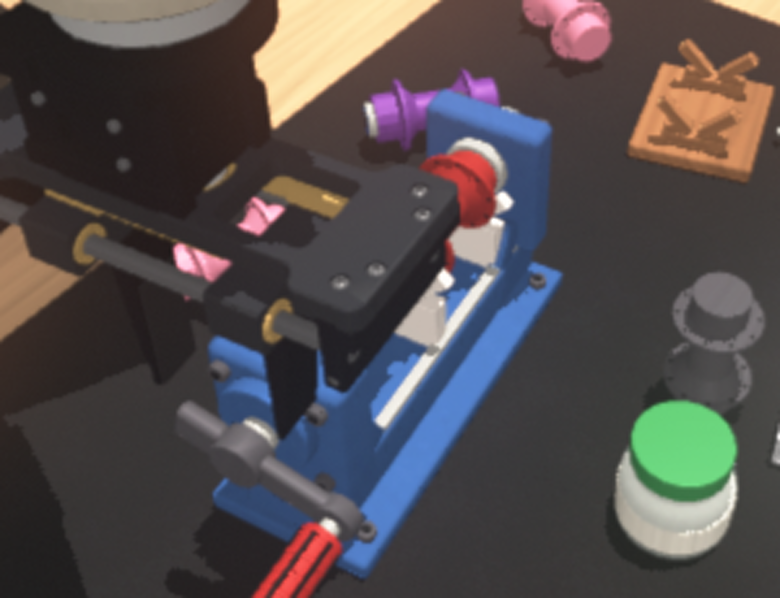

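The hub lies in the press, the crank has stayed put with its sleeve at the lower right, the ram is back at y ≈ -7 mm, and the spare hub and tub are unmoved.

```bash
python3 -c "
from rig import bot
print(bot.close_job())"
```

```text
the job is handed in; nothing more can be done
None
```

The job is done and handed in at about 41 s. The red hub lies in the press with its bearing pressed home and the ram wound back clear.

- **Laying the hub:** I set it in the V-blocks with the bearing towards the ram, about 3 mm short of the anvil.
- **Pressing:** I wound the crank clockwise about 1.9 turns in one unbroken grasp of the sleeve. The force was about 2–3 N running free and 4–5 N while the bearing slid in. It then rose to a steady 9 N or so, which I held for about half a second; single readings reached 10–11 N, below the 16 N crush limit.
- **Winding back:** I wound back about 181°, let go with almost no load on the sleeve, and lifted away.

**Last checks**
- The hub's centre measured 46–48 mm along the press, against the nominal 48 mm.
- The ram nose is at about -7 mm, roughly 5 mm clear of the hub's end, and the crank has stayed where I left it.
- The grease tub and spare hub show no change in the scene picture.

**What was less certain**
- The force rose more gently than described: about 30° of crank from the first rise to 9 N, not 20°. Holding still, it first settled back to about 7.8 N, so I wound in a few degrees more.
- While winding back there was one brief wrist force of about 24 N at the bottom of the circle. I put it down to the motion and did not look into it.
- The networks did not find the seated bearing in the last pictures. That it bottomed rests on the force felt and on the ram travel, which puts it about 4–5 mm below the hub's end.

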